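# Put the washer tins back in their dishes

### The job

Put the four round copper washer tins back in their dishes: the largest tin upright in the largest dish, the next largest in the next largest dish, and so on down to the smallest in the smallest. Set each one down rather than dropping or tossing it, and leave the square copper tin and the black tiller grip lying where they are.

Things in the scene. Friction and masses are not known exactly. Their poses are not given: they have to be found in the camera images.
- tin_a: Loose round copper washer tin, the largest of the four: closed upright cylinder, straight sides, diameter 60 mm, height 36 mm (all four tins are equally tall). Origin at the centre of its underside, z up along its axis.
- tin_b: Loose round copper washer tin, the second largest of the four: closed upright cylinder, straight sides, diameter 48 mm, height 36 mm (all four tins are equally tall). Origin at the centre of its underside, z up along its axis.
- tin_c: Loose round copper washer tin, the second smallest of the four: closed upright cylinder, straight sides, diameter 36 mm, height 36 mm (all four tins are equally tall). Origin at the centre of its underside, z up along its axis.
- tin_d: Loose round copper washer tin, the smallest of the four: closed upright cylinder, straight sides, diameter 25 mm, height 36 mm (all four tins are equally tall). Origin at the centre of its underside, z up along its axis.
- dish_a: Shallow round dark steel dish, the largest of the four, fixed to the bench: inner diameter 80 mm (20 mm more than the tin that belongs in it), outer diameter 88 mm, lip 10 mm above the bench, inner floor 3 mm above the bench. Origin on its axis at bench height, z up.
- dish_b: Shallow round dark steel dish, the second largest of the four, fixed to the bench: inner diameter 68 mm (20 mm more than the tin that belongs in it), outer diameter 76 mm, lip 10 mm above the bench, inner floor 3 mm above the bench. Origin on its axis at bench height, z up.
- dish_c: Shallow round dark steel dish, the second smallest of the four, fixed to the bench: inner diameter 56 mm (20 mm more than the tin that belongs in it), outer diameter 64 mm, lip 10 mm above the bench, inner floor 3 mm above the bench. Origin on its axis at bench height, z up.
- dish_d: Shallow round dark steel dish, the smallest of the four, fixed to the bench: inner diameter 45 mm (20 mm more than the tin that belongs in it), outer diameter 53 mm, lip 10 mm above the bench, inner floor 3 mm above the bench. Origin on its axis at bench height, z up.
- square_tin: Loose square copper tin, 46 x 46 mm, 30 mm tall; not one of the round tins, stays where it is. Origin at the centre of its underside, x and y along its sides.
- tiller_grip: Loose black cast tiller grip lying on the bench, 110 mm long along its own x, up to 36 mm wide, 33 mm high; stays where it is. Origin under its middle at bench height. Unlisted and free to be nudged, a flat steel throttle cam (8 mm high) and a rusty trim pin (12 mm high, 95 mm long) also lie among the tins; all else stands at the bench's back and sides.
Mind the look-alikes: they are no part of the job. Leave any brown or green look-alike of the dish_d alone.

How it is judged:
At the end, for the whole second after the job is handed in: Each round tin stands upright (within 0.12 rad) on the floor of the dish of its own size rank (origin 0 to 7 mm above the dish's origin), its axis within 12 mm of the dish's, released and at rest; the square tin and the tiller grip are within 30 mm of where they started (horizontal distance between tin_a and dish_a below 0.012 m and z of tin_a in the frame of dish_a between 0 and 0.007 m and angle between each of tin_a, tin_b, tin_c, tin_d's own z axis and vertical below 0.12 rad and linear speed of each of tin_a, tin_b, tin_c, tin_d below 0.02 m/s and angular speed of each of tin_a, tin_b, tin_c, tin_d below 0.2 rad/s and horizontal distance between tin_b and dish_b below 0.012 m and z of tin_b in the frame of dish_b between 0 and 0.007 m and horizontal distance between tin_c and dish_c below 0.012 m and z of tin_c in the frame of dish_c between 0 and 0.007 m and horizontal distance between tin_d and dish_d below 0.012 m and z of tin_d in the frame of dish_d between 0 and 0.007 m and not (distance of square_tin from where it was at the start of the episode above 0.03 m) and not (distance of tiller_grip from where it was at the start of the episode above 0.03 m)); the robot touches nothing.
It fails at once if a round tin is dropped or tossed (moves faster than 0.75 m/s, as after a fall of about 30 mm, while the fingers are not holding it) ((linear speed of tin_a above 0.75 m/s and contact force between tin_a and the fingers below 0.05 N) or (linear speed of tin_b above 0.75 m/s and contact force between tin_b and the fingers below 0.05 N) or (linear speed of tin_c above 0.75 m/s and contact force between tin_c and the fingers below 0.05 N) or (linear speed of tin_d above 0.75 m/s and contact force between tin_d and the fingers below 0.05 N)).
It fails at once if the square tin is moved more than 30 mm (distance of square_tin from where it was at the start of the episode above 0.03 m).
It fails at once if the tiller grip is moved more than 30 mm (distance of tiller_grip from where it was at the start of the episode above 0.03 m).
It also fails if it takes over 96 s, if anything falls off the work surface, if the arm or the gripper's body presses on something with over 40 N, if the wrist force passes 120 N, or if a joint passes its speed limit or range.

### The arm

A 6-joint arm with a two-finger parallel gripper is mounted at the origin on the work surface. World frame = base frame: x ahead of the robot, y to its left, z up, the work surface at z = 0. Lengths are in m, angles in rad, forces in N, time in s.
With the tool pointing down it reaches from about 0.3 to 0.825 m from the base axis. Payload 5.4 kg.
Tool frame: the origin (TCP) lies at the very end of the fingers, on their centre line; the grasp point (between the pads) lies 19 mm behind it (bot.grasp_offset is the distance from the TCP to the grasp point, in m); z points along the fingers, y is the line along which they close (so a half turn about z gives the same grasp; the last joint's range is limited). The gripper opens to 92 mm and grips with 3 to 60 N. Pads are 20 mm wide; open, the fingers measure 128 mm over their backs; the gripper's body (75 mm by 189 mm) begins 69 mm behind the grasp point.
Start: joints at [-1.335, 0.158, 1.597, -0, 1.386, -0.21], TCP at [0.248, -0.519, 0.215] pointing down, gripper open.
Joint ranges: [-2.91, 2.91], [-0.94, 2.29], [0.18, 2.7], [-1.29, 4.43], [0.17, 2.64], [-3, 3]. Speed limits (rad/s): [2.57, 2.57, 3.14, 3.14, 3.14, 3.14].

### API

Orientations are given as a rotation vector (axis times angle).
In Python, from bench import bot gives the robot as it stands. Calls block until the motion is done:
- bot.move_ptp(position, orientation): joint-space move of the TCP to a pose.
- bot.servo_line(position, ori=None, v=0.15): straight line of the TCP; ori=None keeps the orientation; v is the mean speed in m/s.
- bot.move_joints(angles): joint-space move.
- bot.release() and bot.gripper_close(grip_force=None): open the fingers fully, or close them until they stop; grip_force is the grip in N (None keeps the last).
- bot.pause(seconds).
- bot.ik(position, orientation): joint angles nearest the present ones, or None.
- bot.sense(): the state.
- bot.camera(name): name is "side" or "top"; returns (picture, depth): 420x560x3 uint8, blue, green, red; 420x560 float32, m along the optical axis (not along the pixel's ray), 0 where there is no reading.
- bot.get_calibration(name): a dict with "fx", "fy", "cx", "cy" (pixels), "R" (3x3) and "t" (3): a world point X has camera coordinates R X + t. Camera axes: x right, y down, z forward; pixel columns grow to the right and rows downward; lengths in m; the calibration is good to about 2 mm. A picture is of the moment at which its call begins. get_calibration takes no time and is no camera call.
A pose or a line that the arm cannot do raises bot.IKError and nothing moves.
- bot.finish_job(): hands the job in; it is judged then, once.
Trained networks look in the newest picture that a camera, given by its name, has taken for a name from the list of things; names that differ only in an ending like _2 or _b are one class to them, and where a whole thing is asked for, a point or a joint stands for the part that bears it (a point fixed in the world has none). Each returns a list of dicts, best first, with "score" (0 to 1); they miss things now and then, are a little off and sometimes report something else, mostly with a low value. They report only what shows in the picture. A call takes as long as a camera call. They do not tell look-alikes from the thing itself.
- bot.look_for(camera, query): "position" ([x, y, z] in m, in the coordinates of the camera as it stood for that picture, good to about 4 mm: the middle of the surface that is visible of it).
- bot.trace(camera, query): "mask" (420x560 bool, what is visible of it).
The state is a dict: "clock": time; "joint_positions": joint angles; "dq": joint speeds; "effort": joint torques, N m; "position": TCP position; "tool_rot": TCP orientation; "ft_force": force on the tool from outside, world axes, zero at the start; "wrist_torque": the same for the moment, N m; "finger_gap": opening from 0.0 (shut) to 1.0 (fully open); "grip_force": force on a finger pad.
Only numpy, scipy, OpenCV 4.12 (cv2) and the standard library are available. Lean on these libraries where they do the work, as an engineer would, in place of code of your own. Each camera call takes 0.05 s, during which the arm holds its last target. There are 200 camera calls.

## Working session

There is one attempt and no reset: what is moved stays moved. The work goes in short steps, each a Python script; the robot and the scene stay as the last script left them, time stands still between calls to the robot, and variables do not carry over. Pictures are saved under pics/ and viewed, at most 14 in all, crops included, and the job is handed in when it is done.

```bash
ls; mkdir -p pics; python3 - <<'E'
from bench import bot
import cv2
for n in ("top","side"):
    p,d=bot.camera(n); cv2.imwrite(f"pics/{n}0.png",p)
    c=bot.get_calibration(n); print(n,c)
print(bot.sense())
E
```

```text
pics
top {'fx': 428.99130447555746, 'fy': 428.99130447555746, 'cx': 283.618446370885, 'cy': 208.11243482703932, 'R': array([[ 0.01627471, -0.99986097,  0.00363033],
       [-0.99574424, -0.01653689, -0.09066387],
       [ 0.0907113 , -0.00213936, -0.99587493]]), 't': array([0.0434209 , 0.56056727, 0.89127458])}
side {'fx': 400.85541901351706, 'fy': 400.85541901351706, 'cx': 282.04967315842595, 'cy': 206.15529553351064, 'R': array([[ 0.99218108, -0.12423745, -0.01190619],
       [-0.09818838, -0.71812352, -0.68895403],
       [ 0.07704378,  0.6847362 , -0.72470724]]), 't': array([-0.56216985,  0.10178992,  0.89679707])}
{'clock': 0.1, 'joint_positions': array([-1.33512142e+00,  1.58965249e-01,  1.59811481e+00, -3.29397863e-05,
        1.38621624e+00, -2.10073726e-01]), 'dq': array([-0.00232679, -0.00066158, -0.00281218,  0.00141789,  0.00189496,
        0.00024642]), 'effort': array([ 8.72661576e-05, -3.86504459e+01, -3.22959352e+01,  7.03896512e-02,
        3.39409558e-02, -3.83884480e-05]), 'position': array([ 0.24774894, -0.51824929,  0.21372481]), 'tool_rot': array([-3.06222592e+00, -6.94030878e-01,  8.50588096e-05]), 'ft_force': array([-0.13399324,  0.44202125,  0.03765098]), 'wrist_torque': array([ 0.07327172, -0.02088598,  0.02530173]), 'grip_force': 0.0, 'finger_gap': 1.0003737945564544}
```

View pics/top0.png

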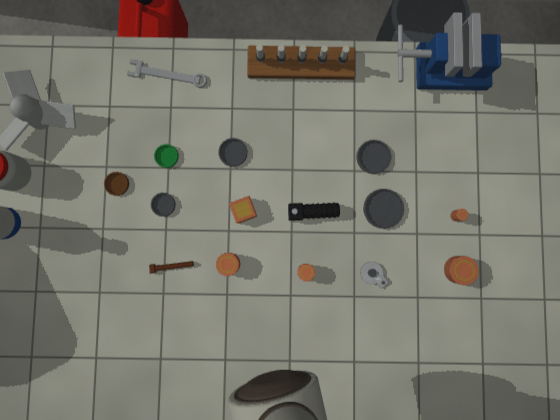

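View pics/side0.png

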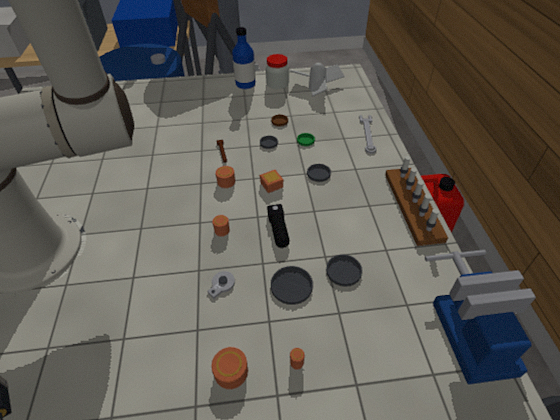

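```bash
cat > h.py <<'E'
from bench import bot
import numpy as np, cv2
def cam2w(n,p):
    c=bot.get_calibration(n); return c["R"].T@(np.asarray(p)-c["t"])
def proj(n,X):
    c=bot.get_calibration(n); q=c["R"]@np.asarray(X,float)+c["t"]
    return c["fx"]*q[0]/q[2]+c["cx"], c["fy"]*q[1]/q[2]+c["cy"]
def cloud(n,d):
    c=bot.get_calibration(n); v,u=np.mgrid[:d.shape[0],:d.shape[1]]
    P=np.stack([(u-c["cx"])/c["fx"]*d,(v-c["cy"])/c["fy"]*d,d],-1)
    return (P-c["t"])@c["R"]
E
python3 - <<'E'
from h import *
for n in ("top","side"):
    p,d=bot.camera(n); W=cloud(n,d)
    for q in ["tin_a","dish_a","square_tin","tiller_grip"]:
        for r in bot.look_for(n,q):
            X=cam2w(n,r["position"]); print(n,q,round(r["score"],2),X.round(3),np.round(proj(n,X)))
        for r in bot.trace(n,q):
            m=r["mask"]&(d>0); 
            if m.sum()<10: continue
            P=W[m]; x,y,w,h=cv2.boundingRect(r["mask"].astype(np.uint8)); z=np.percentile(P[:,2],[5,50,95]).round(3)
            print("  mask",n,q,round(r["score"],2),(x,y,w,h),m.sum(),"z",z)
E
```

```text
top tin_a 0.78 [0.44  0.17  0.036] [226. 264.]
top tin_a 0.73 [ 0.438 -0.319  0.035] [460. 269.]
top tin_a 0.61 [0.428 0.004 0.039] [306. 271.]
  mask top tin_a 0.83 (216, 253, 24, 24) 458 z [0.022 0.036 0.039]
  mask top tin_a 0.77 (444, 256, 34, 29) 792 z [0.011 0.036 0.039]
  mask top tin_a 0.59 (230, 197, 26, 26) 466 z [0.027 0.03  0.033]
  mask top tin_a 0.49 (298, 264, 17, 18) 245 z [0.032 0.036 0.039]
top dish_a 0.95 [ 0.566 -0.167  0.003] [384. 208.]
top dish_a 0.82 [ 0.683 -0.143  0.004] [373. 155.]
top dish_a 0.75 [0.613 0.426 0.002] [114. 182.]
top dish_a 0.71 [0.682 0.171 0.   ] [231. 153.]
top dish_a 0.67 [0.564 0.317 0.004] [162. 205.]
top dish_a 0.58 [0.675 0.316 0.005] [165. 155.]
  mask top dish_a 0.86 (356, 139, 36, 34) 969 z [-0.     0.003  0.011]
  mask top dish_a 0.67 (363, 188, 42, 41) 1362 z [-0.     0.003  0.011]
  mask top dish_a 0.61 (155, 145, 23, 23) 413 z [0.001 0.004 0.011]
  mask top dish_a 0.6 (151, 194, 24, 23) 433 z [0.001 0.004 0.011]
  mask top dish_a 0.57 (219, 138, 28, 29) 618 z [0.    0.004 0.011]
  mask top dish_a 0.55 (104, 172, 25, 25) 489 z 
[... 1095 characters left out ...]
1, 266, 43, 39) 1336 z [0.001 0.003 0.01 ]
  mask side dish_a 0.75 (327, 255, 35, 32) 896 z [0.001 0.003 0.01 ]
  mask side dish_a 0.73 (272, 115, 17, 12) 157 z [0.001 0.004 0.01 ]
  mask side dish_a 0.64 (307, 164, 25, 18) 355 z [0.001 0.004 0.01 ]
  mask side dish_a 0.63 (260, 137, 18, 12) 179 z [0.001 0.004 0.01 ]
  mask side dish_a 0.58 (298, 134, 17, 12) 164 z [0.001 0.004 0.01 ]
side square_tin 0.71 [ 0.56  -0.021  0.034] [280. 223.]
side square_tin 0.58 [0.555 0.124 0.027] [271. 182.]
  mask side square_tin 0.76 (261, 170, 23, 22) 362 z [0.007 0.029 0.032]
side tiller_grip 0.79 [ 0.556 -0.02   0.034] [278. 223.]
  mask side tiller_grip 0.75 (268, 204, 22, 44) 659 z [0.008 0.029 0.032]
```

The top picture shows the tins at pixels a (462,270), b (228,264), c (306,272) and d (460,215). The dark dishes are at a (384,208), b (374,156), c (233,152) and d (163,204). The green (166,156) and brown (117,184) cups are look-alikes. The side view agrees. Next I refine the centres and heights from both depth views.

```bash
cat >> h.py <<'E'
from scipy.optimize import least_squares
T={"a":((.438,-.323),.030),"b":((.44,.17),.024),"c":((.428,0),.018),"d":((.553,-.33),.0125)}
D={"a":((.566,-.167),.042),"b":((.683,-.143),.036),"c":((.683,.171),.030),"d":((.566,.317),.0245)}
def measure(W,c,r,zlo,zhi,rim):
    c=np.array(c)
    for _ in range(3):
        rr=np.linalg.norm(W[...,:2]-c,axis=-1)
        m=(W[...,2]>zlo)&(W[...,2]<zhi)&(rr<r+.012)&(rr>(r-.012 if rim else -1))
        P=W[m]
        c=least_squares(lambda q:np.linalg.norm(P[:,:2]-q,axis=1)-r,c,loss="soft_l1",f_scale=.002).x if rim else np.array(cv2.minEnclosingCircle(np.float32(P[:,:2]))[0]) 
    return c,np.median(P[:,2]),len(P),cv2.minEnclosingCircle(np.float32(P[:,:2]))[1]
E
python3 - <<'E'
from h import *
for n in ("top","side"):
    p,d=bot.camera(n); W=cloud(n,d); W[d==0]=9
    for k in "abcd":
        for nm,(c,r),a in (("tin",T[k],(.031,.045,False)),("dish",D[k],(.0065,.014,True))):
            c,z,N,R=measure(W,c,r,*a); print(n,nm,k,c.round(4),"z",z.round(4),N,"R",round(R,4))
q=bot.sense()["joint_positions"]
for k in "abcd":
    for c in (T[k][0],D[k][0]):
        print(k,bot.ik([*c,.012],[np.pi,0,0]),bot.ik([*c,.12],[0,np.pi,0]))
E
```

```text
top tin a [ 0.435  -0.3253] z 0.0359 680 R 0.0315
top dish a [ 0.5642 -0.1646] z 0.0096 235 R 0.0442
top tin b [0.439  0.1693] z 0.0362 432 R 0.0246
top dish b [ 0.6786 -0.1432] z 0.0095 194 R 0.0382
top tin c [0.4248 0.0041] z 0.0362 243 R 0.0183
top dish c [0.6834 0.1675] z 0.0098 159 R 0.0322
top tin d [ 0.552  -0.3247] z 0.0357 120 R 0.0133
top dish d [0.565  0.3164] z 0.0095 145 R 0.0267
side tin a [ 0.436 -0.325] z 0.0364 1016 R 0.031
side dish a [ 0.5658 -0.1657] z 0.0093 270 R 0.0449
side tin b [0.4401 0.1691] z 0.036 209 R 0.0275
side dish b [ 0.6804 -0.1447] z 0.0092 211 R 0.0389
side tin c [0.4255 0.0034] z 0.036 170 R 0.0197
side dish c [0.6858 0.1659] z 0.0088 111 R 0.0338
side tin d [ 0.5529 -0.3247] z 0.0362 182 R 0.0132
side dish d [0.5681 0.315 ] z 0.0088 66 R 0.0287
a [-8.57554656e-01  3.33023627e-01  1.82773562e+00 -4.44089210e-16
  9.80833411e-01  7.13241671e-01] [-0.85755466  0.17205203  1.77674754  0.          1.19279308 -2.42835098]
a [-4.91514670e-01  4.32870078e-01  1.69284372e+00 -4.44089210e-16
  1.01587886e+00  1.07928166e+00] [-0.49151467  0.2842458   1.6
[... 469 characters left out ...]
0 -4.44089210e-16
  9.29159595e-01  1.28685619e+00] [-0.28394014 -0.1375955   2.09080886  0.          1.18837929 -1.85473647]
c [ 7.41962149e-02  6.83883445e-01  1.32383396e+00 -4.44089210e-16
  1.13387525e+00  1.64499254e+00] [ 7.41962149e-02  5.61783771e-01  1.27469601e+00 -4.44089210e-16
  1.30511287e+00 -1.49660011e+00]
d [-7.25301720e-01  5.49644641e-01  1.52595351e+00 -4.44089210e-16
  1.06599450e+00  8.45494607e-01] [-0.72530172  0.41411305  1.47759447  0.          1.24988513 -2.29609805]
d [ 3.24649462e-01  5.60030127e-01  1.51068272e+00 -4.44089210e-16
  1.07087981e+00  1.89544579e+00] [ 3.24649462e-01  4.25595303e-01  1.46233487e+00 -4.44089210e-16
  1.25366248e+00 -1.24614686e+00]
```

```bash
cat >> h.py <<'E'
TIN={"a":(.4355,-.325),"b":(.4395,.1693),"c":(.425,.0038),"d":(.5525,-.3247)}
DISH={"a":(.565,-.165),"b":(.6795,-.144),"c":(.6845,.1667),"d":(.5665,.3157)}
DIA={"a":60,"b":48,"c":36,"d":25}
DOWN=[np.pi,0,0]
def cycle(k,hi=.12,zg=.012):
    x,y=TIN[k]; u,v=DISH[k]
    bot.move_ptp([x,y,hi],DOWN); bot.servo_line([x,y,zg],v=.1)
    bot.gripper_close(25); bot.pause(.2)
    s=bot.sense(); g=s["finger_gap"]*92; print(k,"gap mm",round(g,1),"force",s["grip_force"],s["clock"])
    if abs(g-DIA[k])>6: print("bad grasp"); return False
    bot.servo_line([x,y,hi],v=.12); bot.servo_line([u,v,hi],v=.2)
    bot.servo_line([u,v,zg+.012],v=.12); bot.servo_line([u,v,zg+.0035],v=.03)
    s=bot.sense(); print("  gap",round(s["finger_gap"]*92,1),"ft",s["ft_force"].round(1),"pos",s["position"].round(4))
    bot.release(); bot.pause(.2); bot.servo_line([u,v,hi],v=.15); print("  t",bot.sense()["clock"])
    return True
def check(k,cams=("top","side")):
    for n in cams:
        p,d=bot.camera(n); W=cloud(n,d); W[d==0]=9
        rr=np.linalg.norm(W[...,:2]-DISH[k],axis=-1); m=(W[...,2]>.034)&(W[...,2]<.05)&(rr<.05)
        if m.sum()<20: print("  ",n,"hidden",m.sum()); continue
        c,R=cv2.minEnclosingCircle(np.float32(W[m][:,:2])); print("  ",n,k,"off mm",((np.array(c)-DISH[k])*1e3).round(1),"R",round(R,4),"z",np.median(W[m][:,2]).round(4))
E
python3 - <<'E'
from h import *
if cycle("a"):
    bot.move_ptp([*TIN["d"],.12],DOWN); check("a")
    p,_=bot.camera("side"); cv2.imwrite("pics/s1.png",p)
E
```

```text
a gap mm 59.7 force 25.00024527311325 4.2167
  gap 59.5 ft [ 0.6  0.4 -4.1] pos [ 0.5649 -0.1649  0.0154]
  t 9.5167
   top a off mm [-1.6 -0.5] R 0.0308 z 0.039
   side hidden 2
```

View pics/s1.png

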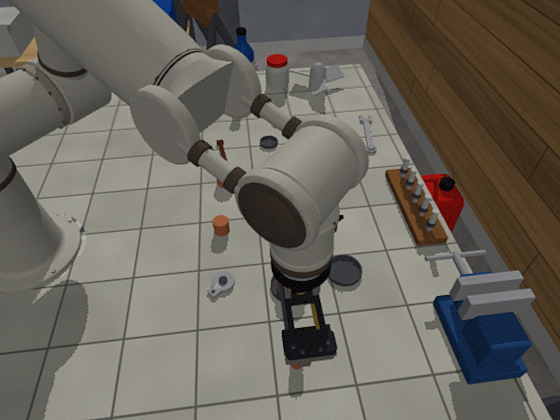

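The side view has the arm poised over tin d at about (297,365), hiding dish a. From the top camera, tin a sits within 2 mm of its dish centre at the right height (z 0.039). I'll do d, b and c next.

```bash
python3 - <<'E'
from h import *
for k,nxt in (("d","b"),("b","c"),("c",None)):
    if not cycle(k): break
    bot.move_ptp([*(TIN[nxt] if nxt else (.3,-.4)),.15],DOWN); check(k)
for k in "abcd": check(k)
for n in ("top","side"):
    p,_=bot.camera(n); cv2.imwrite(f"pics/{n}2.png",p)
print(bot.sense()["clock"])
E
```

```text
d gap mm 24.1 force 25.000045895576477 13.0583
  gap 24.2 ft [-0.1  0.1 -0.1] pos [0.5664 0.3157 0.0154]
  t 20.9667
   top d off mm [-1.4 -0.9] R 0.0131 z 0.0392
   side d off mm [ 0.7 -2. ] R 0.0144 z 0.0383
b gap mm 47.3 force 25.00010311603546 24.2833
  gap 47.6 ft [ 0.7 -0.  -0.6] pos [ 0.6794 -0.1439  0.0153]
  t 30.675
   top b off mm [-0.9 -0.1] R 0.0247 z 0.0391
   side b off mm [ 0.  -1.6] R 0.025 z 0.0391
c gap mm 35.7 force 25.000043213367462 34.4833
  gap 35.1 ft [ 1.  -0.4 -1.3] pos [0.6844 0.1667 0.0153]
  t 40.5833
   top c off mm [-1.2 -0.5] R 0.0185 z 0.0391
   side c off mm [ 1.3 -0.1] R 0.0198 z 0.0385
   top a off mm [-1.5 -0.2] R 0.0308 z 0.0391
   side a off mm [-0.1 -0.9] R 0.0309 z 0.0391
   top b off mm [-0.3 -0.2] R 0.025 z 0.0393
   side b off mm [ 0.4 -1.1] R 0.0247 z 0.0389
   top c off mm [-1.2 -0.8] R 0.0184 z 0.0391
   side c off mm [ 1.7 -1.8] R 0.019 z 0.0387
   top d off mm [-1.3 -1.1] R 0.0133 z 0.0393
   side d off mm [ 1.1 -2. ] R 0.013 z 0.0386
43.6167
```

View pics/top2.png

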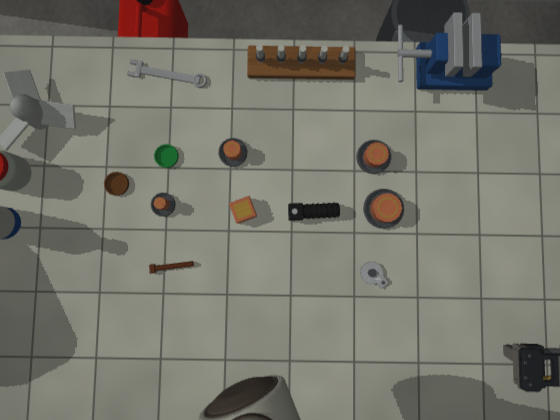

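View pics/side2.png

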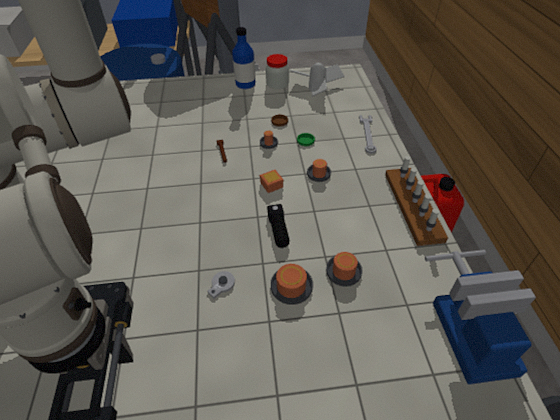

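All four tins stand centred in their dishes in the top picture: a (385,208), b (376,156), c (233,150), d (162,203). The square tin (243,210) and the grip (314,211) have not moved, and the arm is clear.

```bash
python3 -c "
from bench import bot
print(bot.finish_job())"
```

```text
the job is handed in; nothing more can be done
None
```

The job is handed in: each of the four round tins stands upright within about 3 mm of its own dish's centre in both camera views, the square tin and tiller grip look unmoved, and the clock read about 44 s; the judge's verdict was not shown.

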